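Make up the job tray to three breakers

TASK

The panel job needs three two-pole breakers (the narrower modules with a black bar toggle). Make up the black tray so that it holds exactly three of them, counting any that are already in it, each set down gently and standing flat on the tray floor with its toggle up. Leave the spare breakers standing on the blue mat, and leave the wider timer relays with the round dials where they are, in the tray or on the mat.

Things in the scene. Friction and masses are not known exactly. Their poses are not given: they have to be found in the camera images.
- tray: Black open tray fixed to the bench, left or right of the mat; outside 228 (x) by 318 (y) mm, inside 220 by 310, walls 35 mm high, floor 4 mm thick. Origin: centre of underside, z up, x away from the robot within 0.1 rad. At the start two modules (two breakers, or a breaker and a timer) stand in its near half, about 55 mm nearer the robot than its centre; the far half is empty.
- mat: Blue bench mat fixed to the bench, 250 (x) by 330 (y) mm, 4 mm thick. Origin: centre of underside, z up, x away from the robot within 0.1 rad. The stock of six modules stands on it, two rows (110 mm apart in x) of three (100 mm apart in y).
- breaker0_mid (a point): Two-pole breaker, one of five alike: loose white block 85 mm long (its x, within 0.15 rad of world x), 36 wide (y), 48 high with full flat sides; above it a step 45 long, 36 wide, up to 66 mm; a black bar toggle to 75 mm. About 0.24 kg, stands on its back; grip across the 36 mm width. Point: on its centre line, 33 mm above its underside; z up.
- breaker1_mid (a point): Another breaker, just like breaker0; point 33 mm above its underside.
- breaker2_mid (a point): Another breaker, just like breaker0; point 33 mm above its underside.
- breaker3_mid (a point): Another breaker, just like breaker0; point 33 mm above its underside.
- breaker4_mid (a point): Another breaker, just like breaker0; point 33 mm above its underside.
- timer0_mid (a point): Timer relay, one of three alike: loose white block 85 mm long (its x) with the breakers' stepped profile but 54 mm wide (y), a round grey dial 32 mm across on top (to 72 mm) and no toggle. 0.2 kg. Point: on its centre line, 33 mm above its underside.
- timer1_mid (a point): Another timer relay, just like timer0; point 33 mm above its underside.
- timer2_mid (a point): Another timer relay, just like timer0; point 33 mm above its underside.
There are look-alikes about, which are no part of the job. Leave any green, red or yellow look-alike of the part that bears breaker0_mid alone.

How it is judged:
At the end, for the whole second after the job is handed in: Exactly three breakers stand in the tray (centre within 100 mm in x and 148 mm in y of the tray's centre) and the other two on the mat (centre within 125 mm in x, 165 mm in y of the mat's centre); all at most 8 mm above their floor height, upright within 0.15 rad, at rest (((horizontal distance between each of breaker0_mid, breaker1_mid, breaker2_mid and tray below 0.19 m and horizontal distance between each of breaker3_mid, breaker4_mid and tray above 0.19 m) or (horizontal distance between each of breaker0_mid, breaker1_mid, breaker3_mid and tray below 0.19 m and horizontal distance between each of breaker2_mid, breaker4_mid and tray above 0.19 m) or (horizontal distance between each of breaker0_mid, breaker1_mid, breaker4_mid and tray below 0.19 m and horizontal distance between each of breaker2_mid, breaker3_mid and tray above 0.19 m) or (horizontal distance between each of breaker0_mid, breaker2_mid, breaker3_mid and tray below 0.19 m and horizontal distance between each of breaker1_mid, breaker4_mid and tray above 0.19 m) or (horizontal distance between each of breaker0_mid, breaker2_mid, breaker4_mid and tray below 0.19 m and horizontal distance between each of breaker1_mid, breaker3_mid and tray above 0.19 m) or (horizontal distance between each of breaker0_mid, breaker3_mid, breaker4_mid and tray below 0.19 m and horizontal distance between each of breaker1_mid, breaker2_mid and tray above 0.19 m) or (horizontal distance between each of breaker0_mid, breaker4_mid and tray above 0.19 m and horizontal distance between each of breaker1_mid, breaker2_mid, breaker3_mid and tray below 0.19 m) or (horizontal distance between each of breaker0_mid, breaker3_mid and tray above 0.19 m and horizontal distance between each of breaker1_mid, breaker2_mid, breaker4_mid and tray below 0.19 m) or (horizontal distance between each of breaker0_mid, breaker2_mid and tray above 0.19 m and horizontal distance between each of breaker1_mid, breaker3_mid, breaker4_mid and tray below 0.19 m) or (horizontal distance between each of breaker0_mid, breaker1_mid and tray above 0.19 m and horizontal distance between each of breaker2_mid, breaker3_mid, breaker4_mid and tray below 0.19 m)) and ((x of breaker0_mid in the frame of tray between -0.1 and 0.1 m and y of breaker0_mid in the frame of tray between -0.148 and 0.148 m) or (x of breaker0_mid in the frame of mat between -0.125 and 0.125 m and y of breaker0_mid in the frame of mat between -0.165 and 0.165 m)) and ((x of breaker1_mid in the frame of tray between -0.1 and 0.1 m and y of breaker1_mid in the frame of tray between -0.148 and 0.148 m) or (x of breaker1_mid in the frame of mat between -0.125 and 0.125 m and y of breaker1_mid in the frame of mat between -0.165 and 0.165 m)) and ((x of breaker2_mid in the frame of tray between -0.1 and 0.1 m and y of breaker2_mid in the frame of tray between -0.148 and 0.148 m) or (x of breaker2_mid in the frame of mat between -0.125 and 0.125 m and y of breaker2_mid in the frame of mat between -0.165 and 0.165 m)) and ((x of breaker3_mid in the frame of tray between -0.1 and 0.1 m and y of breaker3_mid in the frame of tray between -0.148 and 0.148 m) or (x of breaker3_mid in the frame of mat between -0.125 and 0.125 m and y of breaker3_mid in the frame of mat between -0.165 and 0.165 m)) and ((x of breaker4_mid in the frame of tray between -0.1 and 0.1 m and y of breaker4_mid in the frame of tray between -0.148 and 0.148 m) or (x of breaker4_mid in the frame of mat between -0.125 and 0.125 m and y of breaker4_mid in the frame of mat between -0.165 and 0.165 m)) and height (world z) of each of breaker0_mid, breaker1_mid, breaker2_mid, breaker3_mid, breaker4_mid below 0.045 m and angle between each of breaker0_mid, breaker1_mid, breaker2_mid, breaker3_mid, breaker4_mid's own z axis and vertical below 0.15 rad and linear speed of each of breaker0, breaker1, breaker2, breaker3, breaker4 below 0.02 m/s); the robot touches nothing.
It fails at once if a timer relay is shifted by more than 30 mm or tipped (distance of any of timer0_mid, timer1_mid, timer2_mid from where it was at the start of the episode above 0.03 m or angle between any of timer0_mid, timer1_mid, timer2_mid's own z axis and vertical above 0.35 rad).
It fails at once if a breaker is dropped (falls free at more than 0.7 m/s, a drop of about 25 mm) ((linear speed of breaker0 above 0.7 m/s and contact force between breaker0 and the fingers below 0.1 N) or (linear speed of breaker1 above 0.7 m/s and contact force between breaker1 and the fingers below 0.1 N) or (linear speed of breaker2 above 0.7 m/s and contact force between breaker2 and the fingers below 0.1 N) or (linear speed of breaker3 above 0.7 m/s and contact force between breaker3 and the fingers below 0.1 N) or (linear speed of breaker4 above 0.7 m/s and contact force between breaker4 and the fingers below 0.1 N)).
It also fails if it takes over 58 s, if anything falls off the work surface, if the arm or the gripper's body presses on something with over 40 N, if the wrist force passes 120 N, or if a joint passes its speed limit or range.

ROBOT

A 7-joint arm with a two-finger parallel gripper is mounted at the origin on the work surface. World frame = base frame: x ahead of the robot, y to its left, z up, the work surface at z = 0. Lengths are in m, angles in rad, forces in N, time in s.
With the tool pointing down it reaches from about 0.35 to 0.9 m from the base axis. Payload 8.1 kg.
Tool frame: the origin (TCP) lies between the finger pads; the fingertips stand ahead of it and the grasp point (between the pads) is the TCP (arm.nose_length is the z of the fingertips in the tool frame, in m); z points along the fingers, y is the line along which they close (so a half turn about z gives the same grasp; the last joint's range is limited). The gripper opens to 92 mm and grips with 3 to 60 N. Pads are 19 mm wide; open, the fingers measure 130 mm over their backs; the gripper's body (75 mm by 190 mm) begins 47 mm behind the grasp point.
Start: joints at [-1.39, 0.434, 0.025, 1.573, -0.012, 1.134, -0.075], TCP at [0.175, 0.6, 0.246] pointing down, gripper open.
Joint ranges: [-2.62, 2.62], [-0.44, 2.09], [-1.27, 1.32], [0.08, 2.57], [-1.32, 4.46], [0.12, 2], [-2.74, 2.74]. Speed limits (rad/s): [2.22, 2.22, 3.01, 3.01, 3.14, 3.14, 3.14].

INTERFACE

Orientations are given as a rotation vector (axis times angle).
In Python, from cell import sensors, optics, arm gives the robot as it stands.
- The arm moves only by the tool arm_command, never from a script. Its argument "deltas" is one flat list of numbers, 7 for each row, row after row: the turn, a rotation vector about the world's x, y, z as a fraction of full scale, then the shift along the world's x, y, z as a fraction of full scale, then the finger opening in mm, from 0 to 91.8. In form: [wx, wy, wz, dx, dy, dz, fingers, wx, wy, wz, dx, dy, dz, fingers, ...]. A call has 1 to 20 rows; each row is the pose to reach, as a shift and turn from the pose commanded when the call began; what a row does not reach only later rows make up. Full scale, the value 1, is 1 m for a shift and 90 degrees for a turn. A row lasts 1/10 s, in which the tool goes at most 50 mm and 8.59 degrees, less where a joint would pass 70% of its speed; a pose out of reach is approached as far as the arm can. A call with a number of a shift or a turn outside -1 to 1 is refused whole. A call with a gripper value outside its range is refused whole. The fingers move at their own pace and stop on an object; "force" is the grip in N (left out, the last holds). Time passes only in rows, so rows that repeat a pose let the fingers close. It gives the time, the measured TCP pose, the force, the opening and the grip force at its end, in the units of the state.
- sensors.observe(): the state, without advancing time (a new reading comes with each control period).
- optics.get_image(name): name is "side" or "top"; returns the picture (400x640x3 uint8, blue, green, red); there is no depth.
- optics.calibration(name): a dict with "camera_matrix" (3x3 intrinsics, pixels), "D" ([k1, k2, p1, p2, k3] as OpenCV has them; the pictures are not rectified), "rvec" (rotation vector, rad) and "tvec" (3), from world to camera coordinates, as OpenCV has them. Camera axes: x right, y down, z forward; pixel columns grow to the right and rows downward; lengths in m; the calibration is good to about 2 mm. A picture is of the moment at which its call begins. calibration takes no time and is no camera call.
- arm.sign_off(): hands the job in; it is judged then, once.
The state is a dict: "clock": time; "joints": joint angles; "dq": joint speeds; "joint_efforts": joint torques, N m; "position": TCP position; "ee_rot": TCP orientation; "force": force on the tool from outside, world axes, zero at the start; "ft_torque": the same for the moment, N m; "width": opening from 0.0 (shut) to 1.0 (fully open); "gripper_force": force on a finger pad.
Only numpy, scipy, OpenCV 4.12 (cv2) and the standard library are available. Lean on these libraries where they do the work, as an engineer would, in place of code of your own. Each camera call takes 0.05 s, during which the arm holds its last target. There are 200 camera calls.

## Working session

There is one attempt and no reset: what is moved stays moved. The work goes in short steps, Python scripts to look and compute and a tool call to move; the robot and the scene stay as the last step left them, time stands still between calls to the robot, and variables do not carry over. Pictures are saved under pics/ and viewed, at most 10 in all, crops included, and the job is handed in when it is done.

Besides the shell and the picture viewer there is one more tool, called as a command line: name --argument value ..., lists and objects as JSON in quotes. arm_command: Moves the arm, as the interface text tells. Its arguments: {"type":"object","properties":{"deltas":{"type":"array","items":{"type":"number"}},"force":{"type":"number"}},"required":["deltas"]}

```bash
mkdir -p pics; ls; python3 - <<'E'
from cell import sensors, optics, arm
import cv2
for n in("top","side"):
    im=optics.get_image(n); cv2.imwrite(f"pics/{n}0.png",im)
    c=optics.calibration(n); print(n,c)
s=sensors.observe(); print(s['clock'],s['position'],s['ee_rot'],s['width'],arm.nose_length)
E
```

```text
pics
top {'camera_matrix': array([[408.12897626,   0.        , 323.06739942],
       [  0.        , 408.12897626, 198.26904391],
       [  0.        ,   0.        ,   1.        ]]), 'D': array([-0.10333205,  0.        ,  0.        ,  0.        ,  0.        ]), 'rvec': array([ 2.13191522, -2.13436021,  0.1877078 ]), 'tvec': array([-0.06362549,  0.4240382 ,  1.0260735 ])}
side {'camera_matrix': array([[459.43861273,   0.        , 319.49886051],
       [  0.        , 459.43861273, 195.10908639],
       [  0.        ,   0.        ,   1.        ]]), 'D': array([0.02376531, 0.        , 0.        , 0.        , 0.        ]), 'rvec': array([ 2.21695616, -0.42651606,  0.17684839]), 'tvec': array([-0.42907098,  0.12727637,  1.36695623])}
0.1 [0.17495004 0.59958049 0.24502848] [-4.44415180e-01 -3.10992139e+00  2.18368659e-03] 0.9979843229760399 0.019
```

View pics/top0.png

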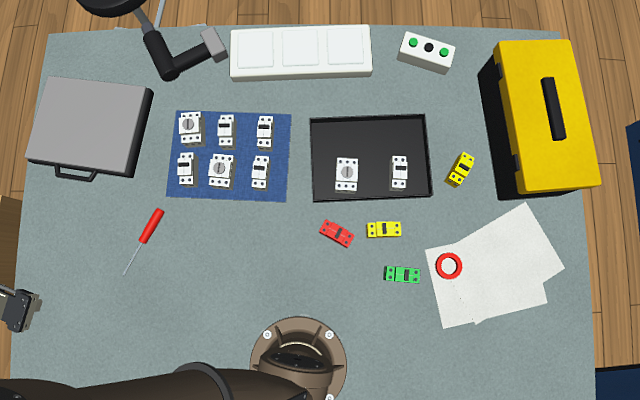

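View pics/side0.png

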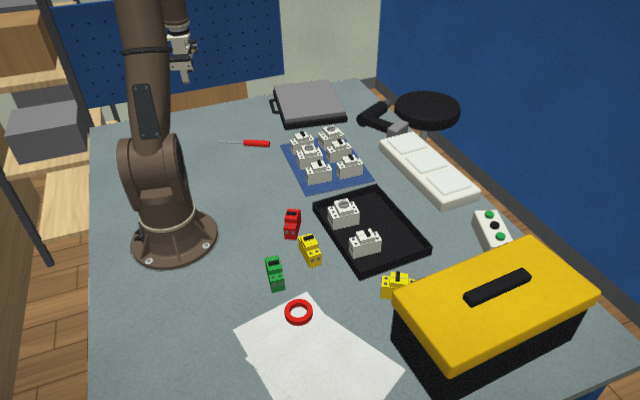

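The top picture shows the mat with timers at (190,127) and (220,170), and breakers at (226,129), (265,131), (185,168) and (260,171). The tray holds a timer at (346,174) and a breaker at (400,172), so two more breakers must go in. The side view agrees.

```bash
cat > h.py <<'E'
import cv2, numpy as np
from cell import sensors, optics, arm
def ray(n,uv,z):
    c=optics.calibration(n); R=cv2.Rodrigues(c['rvec'])[0]; t=np.array(c['tvec']).ravel()
    p=cv2.undistortPoints(np.array(uv,float).reshape(-1,1,2),c['camera_matrix'],c['D']).reshape(-1,2)
    d=np.c_[p,np.ones(len(p))]@R; o=-R.T@t
    return o+d*((z-o[2])/d[:,2])[:,None]
def rect(mask,z,k=1):
    """largest blob outline cast on plane z -> minAreaRect in mm"""
    cs=cv2.findContours(mask,cv2.RETR_EXTERNAL,cv2.CHAIN_APPROX_NONE)[0]
    out=[]
    for c in cs:
        if cv2.contourArea(c)>k:
            out.append((cv2.contourArea(c),cv2.minAreaRect((ray("top",c,z)[:,:2]*1000).astype(np.float32)),cv2.boundingRect(c)))
    return out
E
python3 - <<'E'
from h import *
im=cv2.imread("pics/top0.png"); hsv=cv2.cvtColor(im,cv2.COLOR_BGR2HSV)
c=optics.calibration("top"); R=cv2.Rodrigues(c['rvec'])[0]; print("cam",-R.T@c['tvec'])
np.set_printoptions(precision=1,suppress=True)
f=lambda r:print("a%.0f c(%.1f,%.1f) s(%.1f,%.1f) ang%.1f"%(r[0],*r[1][0],*r[1][1],r[1][2]),r[2])
roi=np.zeros(im.shape[:2],np.uint8); roi[100:215,155:445]=255
b=cv2.inRange(hsv,(100,80,40),(125,255,255))&roi
b=cv2.morphologyEx(b,cv2.MORPH_CLOSE,np.ones((5,5)))
print("mat");[f(r) for r in rect(b,.004,2000)]
k=cv2.inRange(hsv,(0,0,0),(180,255,75))&roi; k[:,:300]=0
print("tray");[f(r) for r in rect(k,.035,2000)]
w=cv2.inRange(hsv,(0,0,150),(180,60,255))&roi
w=cv2.morphologyEx(w,cv2.MORPH_CLOSE,np.ones((3,3)))
print("white");[f(r) for r in rect(w,.06,100)]
t=cv2.inRange(hsv,(0,0,0),(180,255,60))&roi; 
for x,y in((226,129),(265,131),(185,168),(260,171)):
    m=np.zeros_like(t); m[y-9:y+9,x-9:x+9]=t[y-9:y+9,x-9:x+9]
    print("toggle",x,y);[f(r) for r in rect(m,.077,5)]
a=cv2.resize(im[100:215,160:440],None,fx=2.85,fy=2.85,interpolation=cv2.INTER_CUBIC); cv2.imwrite("pics/crop.png",a)
E
```

```text
cam [ 0.24206399 -0.06025651  1.08372395]
mat
a10116 c(552.7,195.7) s(330.3,249.6) ang87.2 (166, 110, 126, 92)
tray
a9618 c(537.2,-189.1) s(231.5,315.4) ang2.6 (310, 114, 123, 88)
white
a32868 c(534.4,1.5) s(784.7,312.5) ang89.8 (155, 100, 290, 115)
toggle 226 129
a18 c(611.1,195.4) s(24.1,5.5) ang89.4 (219, 124, 10, 3)
toggle 265 131
a24 c(606.2,90.4) s(23.7,8.2) ang89.6 (259, 125, 10, 4)
toggle 185 168
a20 c(505.4,294.9) s(24.1,8.0) ang89.6 (179, 163, 10, 4)
toggle 260 171
a18 c(496.5,100.2) s(23.2,7.9) ang89.8 (254, 166, 10, 4)
```

View pics/crop.png

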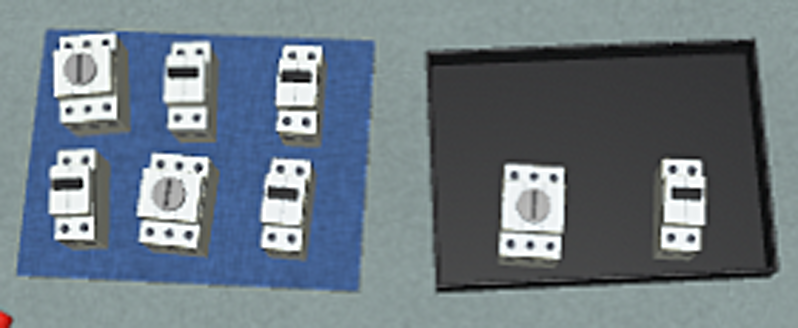

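The crop shows three clear sides on both right-column breakers, and the far half of the tray is empty. Next I measure yaw and centres with a stricter white mask.

```bash
python3 - <<'E'
from h import *
from scipy.spatial.transform import Rotation as Ro
im=cv2.imread("pics/top0.png"); hsv=cv2.cvtColor(im,cv2.COLOR_BGR2HSV)
w=cv2.inRange(hsv,(0,0,205),(180,50,255)); w=cv2.morphologyEx(w,cv2.MORPH_CLOSE,np.ones((5,5)))
w[:105]=0;w[200:]=0;w[:,:160]=0;w[:,440:]=0
for z in(.052,.070):
  for r in rect(w,z,100): print(z,"a%.0f c(%.1f,%.1f) s(%.1f,%.1f) ang%.1f"%(r[0],*r[1][0],*r[1][1],r[1][2]),r[2])
s=sensors.observe(); M=Ro.from_rotvec(s['ee_rot']).as_matrix(); print(M.round(3))
E
```

```text
0.052 a622 c(485.8,-125.1) s(55.6,84.2) ang85.6 (335, 158, 23, 33)
0.052 a376 c(492.6,-263.0) s(36.4,84.5) ang85.8 (392, 156, 15, 32)
0.052 a391 c(493.1,101.8) s(38.3,84.2) ang84.7 (252, 156, 17, 32)
0.052 a599 c(497.9,206.6) s(59.2,84.5) ang84.3 (208, 154, 25, 33)
0.052 a366 c(503.1,300.4) s(84.6,40.3) ang3.4 (177, 152, 16, 32)
0.052 a366 c(603.5,92.7) s(38.6,84.3) ang87.2 (257, 116, 16, 31)
0.052 a280 c(607.9,198.7) s(81.8,38.8) ang0.3 (217, 115, 16, 30)
0.052 a533 c(616.4,294.4) s(85.1,57.2) ang4.3 (179, 112, 22, 31)
0.07 a622 c(481.6,-123.9) s(54.6,82.7) ang85.6 (335, 158, 23, 33)
0.07 a376 c(488.2,-259.5) s(35.7,83.0) ang85.8 (392, 156, 15, 32)
0.07 a391 c(488.7,98.9) s(37.6,82.7) ang84.7 (252, 156, 17, 32)
0.07 a599 c(493.4,201.9) s(58.2,83.0) ang84.3 (208, 154, 25, 33)
0.07 a366 c(498.5,294.1) s(83.1,39.6) ang3.4 (177, 152, 16, 32)
0.07 a366 c(597.2,90.0) s(37.9,82.8) ang87.2 (257, 116, 16, 31)
0.07 a280 c(601.5,194.2) s(80.3,38.1) ang0.3 (217, 115, 16, 30)
0.07 a533 c(609.9,288.2) s(83.6,56.2) ang4.3 (179, 112, 22, 31)
[[-0.96   0.28  -0.   ]
 [ 0.28   0.96  -0.001]
 [-0.    -0.001 -1.   ]]
```

arm_command --deltas '[0, 0, 0.03, 0.08, -0.125, 0, 60, 0, 0, 0.06, 0.16, -0.25, -0.02, 60, 0, 0, 0.122, 0.319, -0.5, -0.086, 60, 0, 0, 0.122, 0.319, -0.5, -0.086, 60, 0, 0, 0.122, 0.319, -0.5, -0.086, 60, 0, 0, 0.122, 0.319, -0.5, -0.086, 60, 0, 0, 0.122, 0.319, -0.5, -0.086, 60, 0, 0, 0.122, 0.319, -0.5, -0.086, 60, 0, 0, 0.122, 0.319, -0.5, -0.086, 60, 0, 0, 0.122, 0.319, -0.5, -0.086, 60, 0, 0, 0.122, 0.319, -0.5, -0.086, 60, 0, 0, 0.122, 0.319, -0.5, -0.086, 60, 0, 0, 0.122, 0.319, -0.5, -0.086, 60, 0, 0, 0.122, 0.319, -0.5, -0.086, 60, 0, 0, 0.122, 0.319, -0.5, -0.086, 60, 0, 0, 0.122, 0.319, -0.5, -0.086, 60, 0, 0, 0.122, 0.319, -0.5, -0.086, 60, 0, 0, 0.122, 0.319, -0.5, -0.086, 60, 0, 0, 0.122, 0.319, -0.5, -0.086, 60, 0, 0, 0.122, 0.319, -0.5, -0.086, 60]' --force 25

```text
clock: 2.1
position: [0.4939, 0.1002, 0.1598]
ee_rot: [0.144, 3.138, 0.0]
force: [0.6, -0.2, 0.0]
width: 0.659
gripper_force: 0.0
```

arm_command --deltas '[0, 0, 0, 0, 0, -0.03, 60, 0, 0, 0, 0, 0, -0.06, 60, 0, 0, 0, 0, 0, -0.09, 60, 0, 0, 0, 0, 0, -0.105, 60, 0, 0, 0, 0, 0, -0.116, 60, 0, 0, 0, 0, 0, -0.116, 60, 0, 0, 0, 0, 0, -0.116, 60, 0, 0, 0, 0, 0, -0.116, 28, 0, 0, 0, 0, 0, -0.116, 28, 0, 0, 0, 0, 0, -0.116, 28, 0, 0, 0, 0, 0, -0.116, 28, 0, 0, 0, 0, 0, -0.116, 28, 0, 0, 0, 0, 0, -0.116, 28, 0, 0, 0, 0, 0, -0.116, 28, 0, 0, 0, 0, 0, -0.116, 28]' --force 25

```text
clock: 3.6
position: [0.4943, 0.1001, 0.0442]
ee_rot: [0.145, 3.138, 0.001]
force: [-1.0, -0.6, 6.2]
width: 0.392
gripper_force: 25.0
```

arm_command --deltas '[0, 0, 0, 0, 0, 0.01, 28, 0, 0, 0, 0, 0, 0.03, 28, 0, 0, 0, 0, 0, 0.06, 28, 0, 0, 0, 0, 0, 0.09, 28, 0, 0, 0, 0, 0, 0.116, 28, 0, 0, 0, 0, 0, 0.116, 28, 0, 0, 0.02, 0.015, -0.03, 0.116, 28, 0, 0, 0.04, 0.03, -0.07, 0.116, 28, 0, 0, 0.06, 0.046, -0.11, 0.116, 28, 0, 0, 0.08, 0.062, -0.15, 0.116, 28, 0, 0, 0.088, 0.078, -0.19, 0.116, 28, 0, 0, 0.088, 0.088, -0.217, 0.116, 28, 0, 0, 0.088, 0.092, -0.227, 0.116, 28, 0, 0, 0.088, 0.092, -0.227, 0.116, 28, 0, 0, 0.088, 0.092, -0.227, 0.116, 28, 0, 0, 0.088, 0.092, -0.227, 0.116, 28, 0, 0, 0.088, 0.092, -0.227, 0.116, 28]'

```text
clock: 5.3
position: [0.5859, -0.1252, 0.1597]
ee_rot: [0.076, -3.14, -0.001]
force: [-0.5, 1.0, -2.2]
width: 0.391
gripper_force: 25.0
```

arm_command --deltas '[0, 0, 0, 0, -0.002, -0.03, 28, 0, 0, 0, 0, -0.002, -0.06, 28, 0, 0, 0, 0, -0.002, -0.085, 28, 0, 0, 0, 0, -0.002, -0.1, 28, 0, 0, 0, 0, -0.002, -0.107, 28, 0, 0, 0, 0, -0.002, -0.112, 28, 0, 0, 0, 0, -0.002, -0.114, 28, 0, 0, 0, 0, -0.002, -0.115, 28, 0, 0, 0, 0, -0.002, -0.115, 28, 0, 0, 0, 0, -0.002, -0.115, 28]'

```text
clock: 6.3
position: [0.5864, -0.1291, 0.0453]
ee_rot: [-0.072, 3.14, -0.0]
force: [-0.6, 0.9, -1.9]
width: 0.389
gripper_force: 25.0
```

```bash
python3 - <<'E'
from h import *
cv2.imwrite("pics/side1.png",cv2.resize(optics.get_image("side")[100:300,250:480],None,fx=3,fy=3))
E
```

```text
(no output)
```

View pics/side1.png

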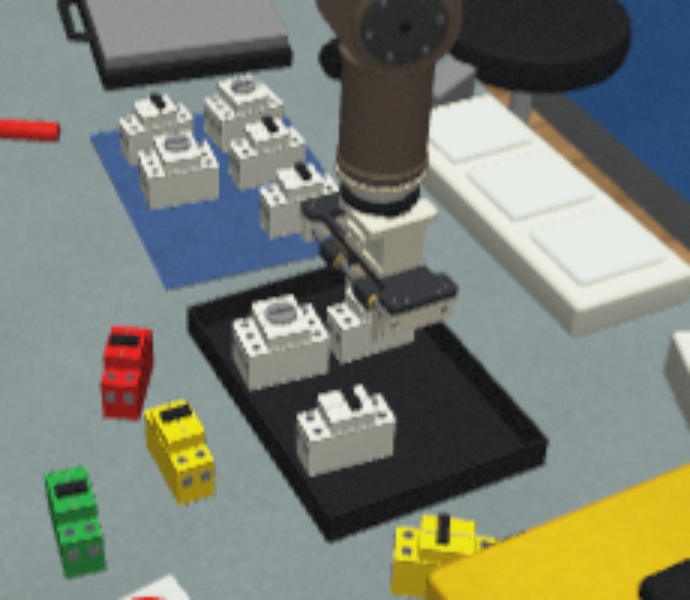

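The breaker is just above the tray floor beside the timer, with no sign of contact. I lower it the last millimetre, release and rise.

arm_command --deltas '[0, 0, 0, 0, 0, -0.001, 28, 0, 0, 0, 0, 0, -0.0015, 28, 0, 0, 0, 0, 0, -0.0015, 28, 0, 0, 0, 0, 0, -0.0015, 56, 0, 0, 0, 0, 0, -0.0015, 56, 0, 0, 0, 0, 0, -0.0015, 56, 0, 0, 0, 0, 0, -0.0015, 56, 0, 0, 0, 0, 0, -0.0015, 56, 0, 0, 0, 0, 0, 0.02, 58, 0, 0, 0, 0, 0, 0.05, 60, 0, 0, 0, 0, 0, 0.085, 60, 0, 0, 0, 0, 0, 0.115, 60, 0, 0, 0, 0, 0, 0.115, 60, 0, 0, 0, 0, 0, 0.115, 60]'

```text
clock: 7.75
position: [0.5863, -0.129, 0.1602]
ee_rot: [-0.072, 3.139, -0.0]
force: [-0.2, 1.0, -0.8]
width: 0.657
gripper_force: 0.0
```

arm_command --deltas '[0, 0, -0.015, 0.004, 0.04, 0, 60, 0, 0, -0.03, 0.008, 0.08, 0, 60, 0, 0, -0.045, 0.012, 0.12, 0, 60, 0, 0, -0.06, 0.015, 0.16, 0, 60, 0, 0, -0.06, 0.017, 0.195, 0, 60, 0, 0, -0.06, 0.017, 0.2205, 0, 60, 0, 0, -0.06, 0.017, 0.2205, 0, 60, 0, 0, -0.06, 0.017, 0.2205, 0, 60, 0, 0, -0.06, 0.017, 0.2205, -0.03, 60, 0, 0, -0.06, 0.017, 0.2205, -0.06, 60, 0, 0, -0.06, 0.017, 0.2205, -0.09, 60, 0, 0, -0.06, 0.017, 0.2205, -0.105, 60, 0, 0, -0.06, 0.017, 0.2205, -0.116, 60, 0, 0, -0.06, 0.017, 0.2205, -0.116, 60, 0, 0, -0.06, 0.017, 0.2205, -0.116, 60, 0, 0, -0.06, 0.017, 0.2205, -0.116, 28, 0, 0, -0.06, 0.017, 0.2205, -0.116, 28, 0, 0, -0.06, 0.017, 0.2205, -0.116, 28, 0, 0, -0.06, 0.017, 0.2205, -0.116, 28, 0, 0, -0.06, 0.017, 0.2205, -0.116, 28]'

```text
clock: 9.75
position: [0.6033, 0.0916, 0.0443]
ee_rot: [0.076, 3.14, 0.0]
force: [-1.3, 0.6, 6.4]
width: 0.389
gripper_force: 25.0
```

arm_command --deltas '[0, 0, 0, 0, 0, 0, 28, 0, 0, 0, 0, 0, 0, 28, 0, 0, 0, 0, 0, 0, 28]'

```text
clock: 10.05
position: [0.6033, 0.0916, 0.0443]
ee_rot: [0.076, 3.14, 0.0]
force: [-2.2, 0.0, 6.7]
width: 0.395
gripper_force: 25.0
```

arm_command --deltas '[0, 0, 0, 0, 0, 0.01, 28, 0, 0, 0, 0, 0, 0.03, 28, 0, 0, 0, 0, 0, 0.06, 28, 0, 0, 0, 0, 0, 0.09, 28, 0, 0, 0, 0, 0, 0.116, 28, 0, 0, 0, 0, 0, 0.116, 28, 0, 0, 0.01, -0.001, -0.03, 0.116, 28, 0, 0, 0.02, -0.003, -0.07, 0.116, 28, 0, 0, 0.03, -0.004, -0.11, 0.116, 28, 0, 0, 0.04, -0.005, -0.15, 0.116, 28, 0, 0, 0.05, -0.006, -0.19, 0.116, 28, 0, 0, 0.06, -0.008, -0.23, 0.116, 28, 0, 0, 0.06, -0.009, -0.27, 0.116, 28, 0, 0, 0.06, -0.01, -0.31, 0.116, 28, 0, 0, 0.06, -0.011, -0.33, 0.116, 28, 0, 0, 0.06, -0.011, -0.3386, 0.116, 28, 0, 0, 0.06, -0.011, -0.3386, 0.116, 28, 0, 0, 0.06, -0.011, -0.3386, 0.116, 28, 0, 0, 0.06, -0.011, -0.3386, 0.116, 28]'

```text
clock: 11.95
position: [0.5925, -0.2447, 0.1595]
ee_rot: [0.077, -3.14, -0.002]
force: [-0.1, 0.1, -1.3]
width: 0.393
gripper_force: 25.0
```

arm_command --deltas '[0, 0, 0, 0, 0, -0.03, 28, 0, 0, 0, 0, 0, -0.06, 28, 0, 0, 0, 0, 0, -0.085, 28, 0, 0, 0, 0, 0, -0.1, 28, 0, 0, 0, 0, 0, -0.107, 28, 0, 0, 0, 0, 0, -0.112, 28, 0, 0, 0, 0, 0, -0.114, 28, 0, 0, 0, 0, 0, -0.115, 28, 0, 0, 0, 0, 0, -0.116, 28, 0, 0, 0, 0, 0, -0.116, 28, 0, 0, 0, 0, 0, -0.116, 28]'

```text
clock: 13.05
position: [0.5925, -0.2473, 0.0443]
ee_rot: [-0.072, 3.14, -0.001]
force: [1.3, -0.3, 0.3]
width: 0.392
gripper_force: 25.0
```

arm_command --deltas '[0, 0, 0, 0, 0, -0.0005, 28, 0, 0, 0, 0, 0, -0.0005, 28, 0, 0, 0, 0, 0, -0.0005, 56, 0, 0, 0, 0, 0, -0.0005, 56, 0, 0, 0, 0, 0, -0.0005, 56, 0, 0, 0, 0, 0, -0.0005, 56, 0, 0, 0, 0, 0, -0.0005, 56, 0, 0, 0, 0, 0, 0.02, 58, 0, 0, 0, 0, 0, 0.06, 60, 0, 0, 0, 0, 0, 0.1, 60, 0, 0, 0, 0, 0, 0.15, 60, 0, 0, 0, 0, 0, 0.2, 60, 0, 0, 0, -0.05, 0, 0.2, 60, 0, 0, 0, -0.1, 0, 0.2, 60, 0, 0, 0, -0.15, 0, 0.2, 60, 0, 0, 0, -0.15, 0, 0.2, 60, 0, 0, 0, -0.15, 0, 0.2, 60]'

```text
clock: 14.75
position: [0.4414, -0.2472, 0.2443]
ee_rot: [-0.07, 3.14, 0.0]
force: [1.1, -0.5, -0.3]
width: 0.651
gripper_force: 0.0
```

```bash
python3 - <<'E'
from h import *
a=optics.get_image("top")[100:215,160:440]; b=optics.get_image("side")[110:290,240:460]
a=cv2.resize(a,(780,320)); b=cv2.resize(b,None,fx=1.5,fy=1.5); b=cv2.copyMakeBorder(b,0,0,0,780-b.shape[1],0)
cv2.imwrite("pics/end.png",np.vstack([a,b]))
E
```

```text
(no output)
```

View pics/end.png

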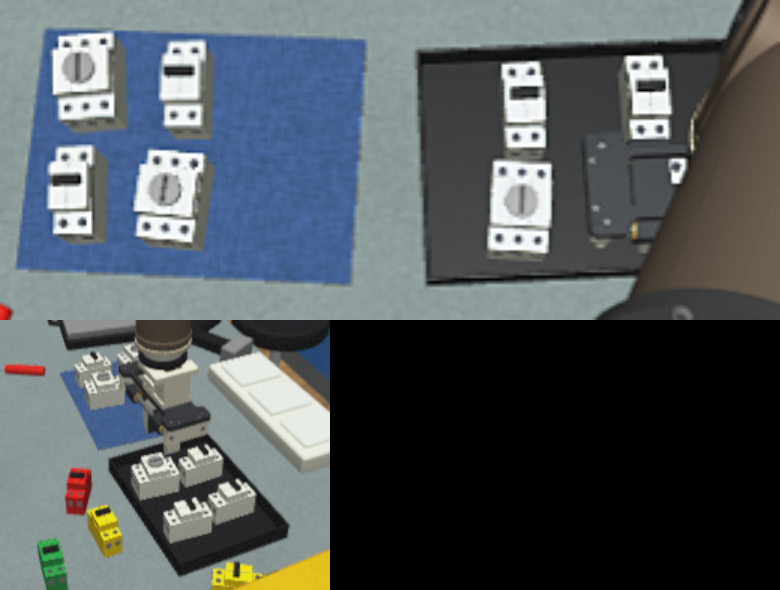

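The pictures show three breakers and the untouched timer upright in the tray, two breakers and two timers on the mat, and the arm clear of everything.

```bash
python3 -c "
from cell import arm; print(arm.sign_off())"
```

```text
the job is handed in; nothing more can be done
None
```

I moved two breakers from the mat to the tray and handed the job in at about 15 s; the final pictures show three breakers standing toggle-up in the tray, two on the mat and the timers where they were, but sign-off returned no verdict.

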